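# Lay out a bushing kit in order of size

## Task

Put the four bronze bushings into the kit tray, one in each pocket, lined up by outside diameter: the largest in the pocket next to the job-card holder, then step by step down to the smallest at the grab-handle end. Set each one down on its end (do not drop it), flat on the pocket floor and about in the middle, and leave the bolt bin where it stands.

Things in the scene. Friction and masses are not known exactly. Their poses are not given: they have to be found in the camera images.
- bushing_28: Plain bronze bushing (a short tube) with small dark graphite plugs, outside diameter 28 mm, bore 20 mm, length 40 mm, about 0.10 kg. Stands upright on its end, loose, on the bench mat, whose top is at z = 2 mm. Origin: on its axis at its lower end; z along its axis, up.
- bushing_36: Plain bronze bushing (a short tube) with small dark graphite plugs, outside diameter 36 mm, bore 26 mm, length 30 mm, about 0.13 kg. Stands upright on its end, loose, on the bench mat, whose top is at z = 2 mm. Origin: on its axis at its lower end; z along its axis, up.
- bushing_44: Plain bronze bushing (a short tube) with small dark graphite plugs, outside diameter 44 mm, bore 32 mm, length 45 mm, about 0.28 kg. Stands upright on its end, loose, on the bench mat, whose top is at z = 2 mm. Origin: on its axis at its lower end; z along its axis, up.
- bushing_52: Plain bronze bushing (a short tube) with small dark graphite plugs, outside diameter 52 mm, bore 38 mm, length 35 mm, about 0.30 kg. Stands upright on its end, loose, on the bench mat, whose top is at z = 2 mm. Origin: on its axis at its lower end; z along its axis, up.
- nest_a: Square blue nest block, 80 x 80 mm, with a round pocket with a dark flat floor, 70 mm across, 6 mm deep; an end one of four alike in a straight row a-b-c-d, 80 mm pitch, in a fixed aluminium tray (90 x 418 mm, rim 1 mm below the blocks' tops). Origin: centre of the pocket's floor, 11 mm above the table; z up, y along the row from nest_d to nest_a, x across it.
- nest_b: Square blue nest block, 80 x 80 mm, with a round pocket with a dark flat floor, 70 mm across, 6 mm deep; the second of four alike in a straight row a-b-c-d, 80 mm pitch, in a fixed aluminium tray (90 x 418 mm, rim 1 mm below the blocks' tops). Origin: centre of the pocket's floor, 11 mm above the table; z up, y along the row from nest_d to nest_a, x across it.
- nest_c: Square blue nest block, 80 x 80 mm, with a round pocket with a dark flat floor, 70 mm across, 6 mm deep; the third of four alike in a straight row a-b-c-d, 80 mm pitch, in a fixed aluminium tray (90 x 418 mm, rim 1 mm below the blocks' tops). Origin: centre of the pocket's floor, 11 mm above the table; z up, y along the row from nest_d to nest_a, x across it.
- nest_d: Square blue nest block, 80 x 80 mm, with a round pocket with a dark flat floor, 70 mm across, 6 mm deep; the other end one of four alike in a straight row a-b-c-d, 80 mm pitch, in a fixed aluminium tray (90 x 418 mm, rim 1 mm below the blocks' tops). Origin: centre of the pocket's floor, 11 mm above the table; z up, y along the row from nest_d to nest_a, x across it.
- card_holder: Job-card holder of the tray: flat black frame 78 x 42 mm, 8 mm high, with a blank white card in it, at one end of the row, beyond nest_a or beyond nest_d, 62 mm from that pocket's centre. At the other end sits the tray's steel grab handle, a bow 36 mm high on a black plate. Origin: centre of its underside.
- bolt_bin: Bystander: blue open stacking bin with bolts, 150 x 100 x 70 mm, loose, to the left of the tray. Origin: centre of its underside. Also lying about, loose and not part of the job: a digital caliper (235 mm long, 11 mm high) to the right of the tray and a steel test disc (40 mm across, 24 mm high) beyond the bin.
Not all that is in view belongs to the job. What is shaped like the bushing_52 but orange is not meant.

How it is judged:
By the outcome, as a careful person would: the job done as asked, in the order asked, and still so for the second after the job is handed in, with the robot touching nothing.
It also fails if it takes over 88 s, if anything falls off the work surface, if the arm or the gripper's body presses on something with over 40 N, if the wrist force passes 120 N, or if a joint passes its speed limit or range.

## Robot

A 6-joint arm with a two-finger parallel gripper is mounted at the origin on the work surface. World frame = base frame: x ahead of the robot, y to its left, z up, the work surface at z = 0. Lengths are in mm, angles in rad, forces in N, time in s.
With the tool pointing down it reaches from about 400 to 925 mm from the base axis. Payload 12.5 kg.
Tool frame: the origin (TCP) lies midway between the tips of the shut fingers; the grasp point (between the pads) lies 19 mm behind it; z points along the fingers, y is the line along which they close (so a half turn about z gives the same grasp; the last joint's range is limited). The gripper opens to 95 mm and grips with 3 to 60 N. Pads are 20 mm wide; open, the fingers measure 119 mm over their backs; the gripper's body (75 mm by 180 mm) begins 59 mm behind the grasp point.
Start: joints at [-1.325, 0.491, 1.559, -0, 1.092, -0.106], TCP at [215.391, -586.731, 214.661] pointing down, gripper open.
Joint ranges: [-3.1, 3.1], [-0.84, 2.19], [0.05, 2.79], [-1.13, 4.28], [0.06, 2.93], [-2.69, 2.69]. Speed limits (rad/s): [2.22, 2.22, 2.79, 3.14, 3.14, 3.14].

## Interface

Orientations are given as [roll, pitch, yaw] about the fixed x, y, z axes, in that order (R = Rz(yaw) Ry(pitch) Rx(roll)).
In Python, from cell import * gives the robot as it stands. The module is installed in compiled form; this text tells all that it offers.
- The arm moves only by the tool arm_command, never from a script. Its arguments are lists of equal length, an entry for each row: "delta_pos": the shift along the world's x, y, z in units of 250 mm (1.0 is 250 mm), a list of three; "delta_rot": the turn, a rotation vector about the world's x, y, z in units of 90 degrees (1.0 is 90 degrees), a list of three; "claw": the closure, from 0 (fully open) to 1 (shut). In form: {"delta_pos": [[tx, ty, tz], ...], "delta_rot": [[wx, wy, wz], ...], "claw": [claw, ...]}. A call has exactly 5 rows; each row is the pose to reach, as a shift and turn from the pose commanded when the call began; what a row does not reach only later rows make up. A row lasts 1/12 s, in which the tool goes at most 41.7 mm and 7.16 degrees, less where a joint would pass 70% of its speed; a pose out of reach is approached as far as the arm can. A call with a number of a shift or a turn outside -1 to 1 is refused whole. A call with a gripper value outside its range is refused whole. The fingers move at their own pace and stop on an object; the grip force is fixed at half the most. Time passes only in rows, so rows that repeat a pose let the fingers close, or fill a call up. It gives the time, the measured TCP pose, the force, the opening and the grip force at its end, in the units of the state.
- state(): the state, without advancing time (a new reading comes with each control period).
- read_camera(name): name is "scene" or "top"; returns the picture (384x512x3 uint8, red, green, blue); there is no depth.
- calibration(name): a dict with "camera_matrix" (3x3 intrinsics, pixels), "T" (4x4, takes a point from camera to world coordinates). Camera axes: x right, y down, z forward; pixel columns grow to the right and rows downward; lengths in mm; the calibration is good to about 2 mm. A picture is of the moment at which its call begins. calibration takes no time and is no camera call.
- job_done(): hands the job in; it is judged then, once.
The state is a dict: "t": time; "joints": joint angles; "qvel": joint speeds; "tau": joint torques, N m; "eef_pos": TCP position; "tcp_rot": TCP orientation; "ft_force": force on the tool from outside, world axes, zero at the start; "moment": the same for the moment, N m; "opening": opening from 0.0 (shut) to 1.0 (fully open); "grip_force": force on a finger pad.
Only numpy, scipy, OpenCV 4.12 (cv2) and the standard library are available. Lean on these libraries where they do the work, as an engineer would, in place of code of your own. Each camera call takes 0.05 s, during which the arm holds its last target. There are 200 camera calls.

## Working session

There is one attempt and no reset: what is moved stays moved. The work goes in short steps, Python scripts to look and compute and a tool call to move; the robot and the scene stay as the last step left them, time stands still between calls to the robot, and variables do not carry over. Pictures are saved under pics/ and viewed, at most 14 in all, crops included, and the job is handed in when it is done.

Besides the shell and the picture viewer there is one more tool, called after "Request:" as name(argument=value, ...) on one line, values as JSON. arm_command: Moves the arm, as the interface text tells. Shifts and turns lie within -1 to 1; 1 stands for 250 mm of shift or 90 degrees of turn. Its arguments: {"type":"object","properties":{"delta_pos":{"type":"array"},"delta_rot":{"type":"array"},"claw":{"type":"array"}},"required":["delta_pos","delta_rot","claw"]}

```bash
mkdir -p pics
python3 - <<'E'
from cell import *
import cv2
for n in("top","scene"):
    im=read_camera(n); cv2.imwrite(f"pics/{n}0.png",cv2.resize(im[:,:,::-1],(800,600),interpolation=cv2.INTER_CUBIC)); cv2.imwrite(f"{n}_raw.png",im[:,:,::-1])
    c=calibration(n); print(c["camera_matrix"].round(1).tolist(),c["T"].round(3).tolist())
s=state();print(s["t"],s["eef_pos"],s["tcp_rot"],s["opening"])
E
```

```text
[[375.4, 0.0, 249.5], [0.0, 375.4, 187.3], [0.0, 0.0, 1.0]] [[0.019, -0.999, 0.038, 488.758], [-1.0, -0.018, 0.018, 13.218], [-0.018, -0.038, -0.999, 928.318], [0.0, 0.0, 0.0, 1.0]]
[[491.4, 0.0, 246.0], [0.0, 491.4, 190.9], [0.0, 0.0, 1.0]] [[0.826, 0.375, -0.42, 1097.726], [0.563, -0.567, 0.602, -762.367], [-0.012, -0.734, -0.679, 959.439], [0.0, 0.0, 0.0, 1.0]]
0.1 [ 215.34081631 -586.48982587  214.10772282] [-3.14057386e+00 -9.67657103e-05  3.51838277e-01] 0.9993049844938657
```

View pics/top0.png

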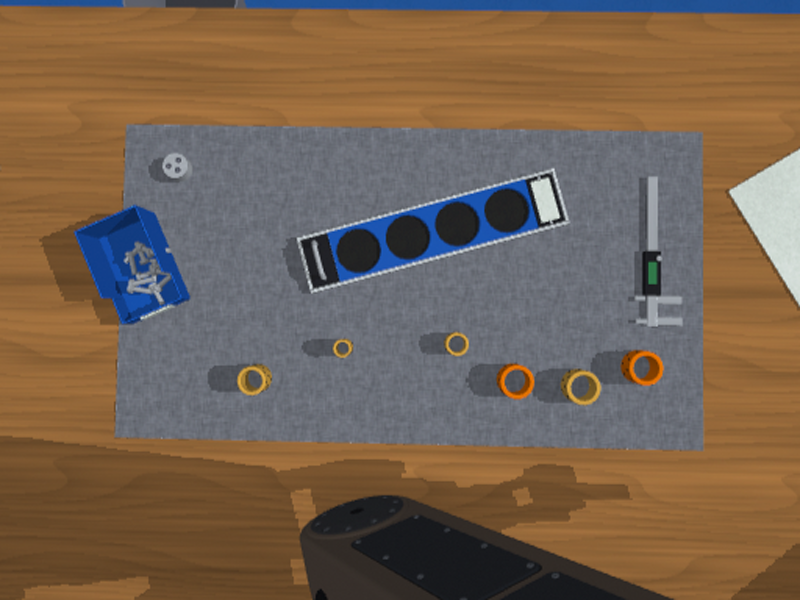

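View pics/scene0.png

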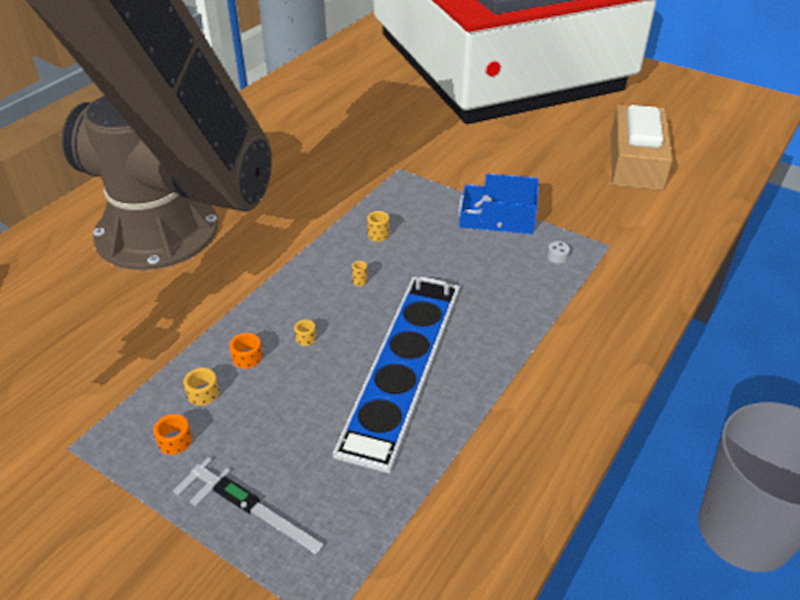

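The top picture shows six ring shapes. Four are bronze, at (252,380), (342,348), (457,344) and (583,387), and two are orange, at (516,381) and (643,368). The 52 mm bronze one should be (583,387), since its neighbours are orange. The card holder is at the right end (545,200) and the handle at the left end (318,262). I'll confirm this in an enlarged crop.

Run:
```python
import cv2,numpy as np
im=cv2.imread("top_raw.png")
def P(x0,y0,w=130,h=50,s=6):
    c=cv2.resize(im[y0:y0+h,x0:x0+w],None,fx=s,fy=s,interpolation=cv2.INTER_CUBIC)
    for i in range(0,w,10): cv2.line(c,(i*s,0),(i*s,6 if i%50 else 14),(255,255,255),1)
    for i in range(0,h,10): cv2.line(c,(0,i*s),(8,i*s),(255,255,255),1)
    return c
cv2.imwrite("pics/crop1.png",np.vstack([P(145,210),P(300,210)])[:600])
c=cv2.resize(im[100:195,185:370],None,fx=4.2,fy=4.2,interpolation=cv2.INTER_CUBIC)
cv2.imwrite("pics/crop2.png",c)
```

```text
(no output)
```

View pics/crop1.png

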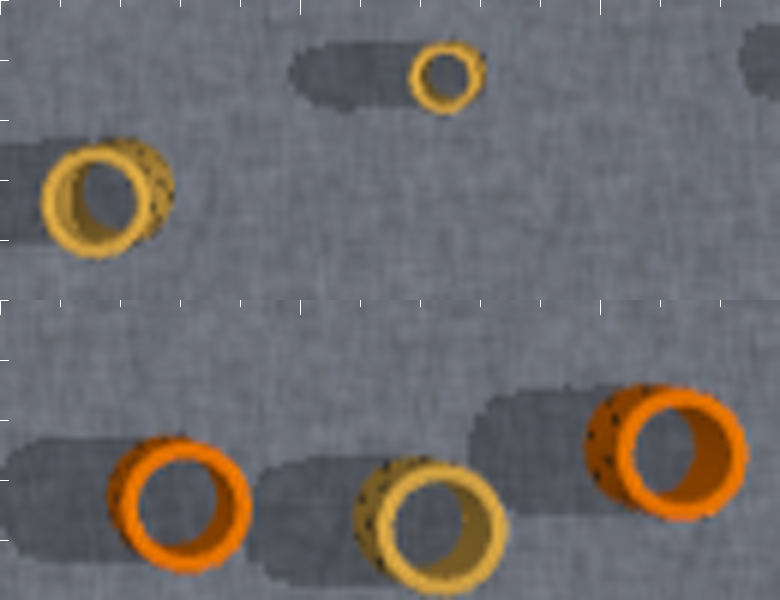

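View pics/crop2.png

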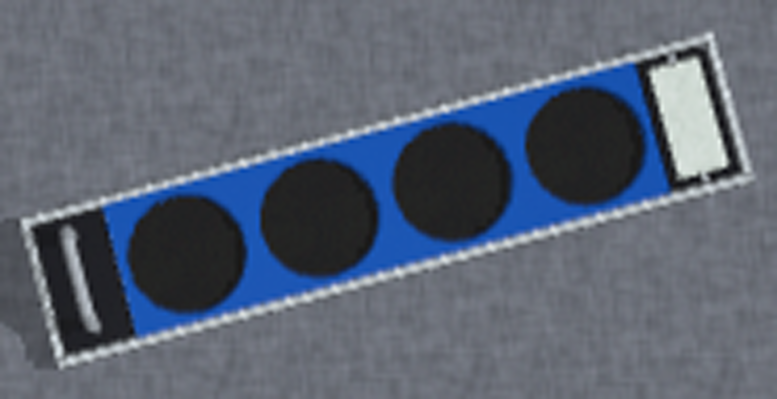

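Confirmed in the crops. The bronze 52 is at crop 1 (441,528), between the orange decoys at (185,506) and (681,455). The 44 is at (97,201) and the 28 is at (445,78). The pockets are in crop 2 at (187,254), (320,217), (452,182) and (585,146), with the white card at the right end.

```bash
cat > h.py <<'E'
from cell import *
import numpy as np,cv2
def ray(n,u,v,z):
    c=calibration(n);T=c["T"];d=T[:3,:3]@np.linalg.solve(c["camera_matrix"],[u,v,1.]);o=T[:3,3]
    return (o+d*(z-o[2])/d[2])[:2]
def rings(im):
    # bright bronze top faces
    h=cv2.cvtColor(im,cv2.COLOR_RGB2HSV); m=cv2.inRange(h,(15,120,175),(28,255,255))
    n,l,s,c=cv2.connectedComponentsWithStats(m)
    return [(cv2.minEnclosingCircle(np.argwhere(l==i)[:,::-1].astype(np.float32)),s[i,4]) for i in range(1,n) if s[i,4]>20]
E
python3 - <<'E'
from h import *
im=cv2.imread("top_raw.png")[:,:,::-1].copy()
for r in rings(im): print(r)
q=lambda x,y:((x+.5)/6-.5,(y+.5)/6-.5)
print("52",ray("top",300+q(441,228)[0],210+q(441,228)[1],37),"44",ray("top",145+q(97,201)[0],210+q(97,201)[1],47),"28",ray("top",145+q(445,78)[0],210+q(445,78)[1],42),"36",ray("top",457/1.5625-.2,344/1.5625-.2,32))
p=[ray("top",185+(x+.5)/4.2-.5,100+(y+.5)/4.2-.5,14) for x,y in((585,146),(452.5,182),(320,217.5),(187,254))]
p=np.array(p);print(p,np.diff(p,axis=0),np.linalg.norm(p[3]-p[0]))
# scene check
for n,(u,v),z in(("p1",(380,417),14),("p4",(422,314),14),("52",(201,378),37),("44",(378,219),47),("28",(359,266),42),("36",(305,325),32)):print(n,ray("scene",u/1.5625-.2,v/1.5625-.2,z))
E
```

```text
(((292.1376953125, 219.97825622558594), 7.154035568237305), np.int32(59))
(((218.625, 222.52499389648438), 5.645125865936279), np.int32(37))
(((413.00750732421875, 235.12405395507812), 10.717962265014648), np.int32(125))
(((160.7391357421875, 243.36956787109375), 9.054780006408691), np.int32(105))
(((330.484375, 243.828125), 10.517129898071289), np.int32(125))
(((373.1892395019531, 247.82669067382812), 10.661595344543457), np.int32(132))
52 [ 386.06152031 -263.29121835] 44 [387.37898368 235.12340028] 28 [437.72102875 100.40232329] 36 [446.80978094 -73.49331057]
[[ 655.91043419 -149.31094162]
 [ 633.64375853  -72.72403197]
 [ 611.6420316     3.96214903]
 [ 589.02336356   81.02391382]] [[-22.26667565  76.58690964]
 [-22.00172694  76.686181  ]
 [-22.61866804  77.06176479]] 239.85000697580227
p1 [ 659.47206343 -153.03006045]
p4 [590.85713991  78.03620963]
52 [ 387.76062615 -261.78348287]
44 [392.55613212 228.93013558]
28 [441.06249939  96.89766971]
36 [447.66312824 -71.9023658 ]
```

Request:
arm_command(delta_pos=[[0.07, 0.13, -0.04], [0.14, 0.26, -0.08], [0.21, 0.39, -0.12], [0.28, 0.52, -0.16], [0.34, 0.64, -0.2]], delta_rot=[[0, 0, 0.07], [0, 0, 0.14], [0, 0, 0.21], [0, 0, 0.28], [0, 0, 0.35]], claw=[0, 0, 0, 0, 0])

```text
t: 0.52
eef_pos: [300.9, -424.8, 164.1]
tcp_rot: [-3.141, -0.0, 0.907]
ft_force: [-0.2, -1.0, -0.3]
opening: 1.002
grip_force: 0.0
```

Request:
arm_command(delta_pos=[[0.07, 0.13, -0.04], [0.14, 0.26, -0.08], [0.21, 0.39, -0.12], [0.28, 0.52, -0.16], [0.344, 0.655, -0.2]], delta_rot=[[0, 0, 0.07], [0, 0, 0.14], [0, 0, 0.21], [0, 0, 0.28], [0, 0, 0.35]], claw=[0, 0, 0, 0, 0])

```text
t: 0.93
eef_pos: [387.0, -261.5, 114.2]
tcp_rot: [3.141, 0.0, 1.456]
ft_force: [1.5, 0.6, -1.1]
opening: 1.004
grip_force: 0.0
```

Request:
arm_command(delta_pos=[[0, 0, 0], [0, 0, 0], [0, 0, 0], [0, 0, 0], [0, 0, 0]], delta_rot=[[0, 0, 0.07], [0, 0, 0.14], [0, 0, 0.21], [0, 0, 0.24], [0, 0, 0.24]], claw=[0, 0, 0, 0, 0])

```text
t: 1.35
eef_pos: [386.4, -262.8, 114.5]
tcp_rot: [-3.141, -0.0, 1.831]
ft_force: [-0.4, -0.2, -0.0]
opening: 1.0
grip_force: 0.0
```

Request:
arm_command(delta_pos=[[0, 0, -0.1], [0, 0, -0.2], [0, 0, -0.3], [0, 0, -0.38], [0, 0, -0.406]], delta_rot=[[0, 0, 0], [0, 0, 0], [0, 0, 0], [0, 0, 0], [0, 0, 0]], claw=[0, 0, 0, 0, 0])

```text
t: 1.77
eef_pos: [385.5, -262.4, 10.9]
tcp_rot: [-3.14, -0.003, 1.826]
ft_force: [-0.1, 0.6, 0.1]
opening: 1.001
grip_force: 0.0
```

Request:
arm_command(delta_pos=[[0, 0, 0], [0, 0, 0], [0, 0, 0], [0, 0, 0], [0, 0, 0]], delta_rot=[[0, 0, 0], [0, 0, 0], [0, 0, 0], [0, 0, 0], [0, 0, 0]], claw=[0.2, 0.3, 0.4, 0.5, 0.6])

```text
t: 2.18
eef_pos: [386.7, -263.3, 14.1]
tcp_rot: [3.141, 0.001, 1.828]
ft_force: [-0.9, -0.3, 0.1]
opening: 0.709
grip_force: 0.0
```

Request:
arm_command(delta_pos=[[0, 0, 0], [0, 0, 0], [0, 0, 0], [0, 0, 0], [0, 0, 0]], delta_rot=[[0, 0, 0], [0, 0, 0], [0, 0, 0], [0, 0, 0], [0, 0, 0]], claw=[0.8, 1, 1, 1, 1])

```text
t: 2.6
eef_pos: [386.6, -263.1, 13.5]
tcp_rot: [3.141, 0.001, 1.828]
ft_force: [0.2, 0.7, 6.6]
opening: 0.55
grip_force: 30.0
```

Request:
arm_command(delta_pos=[[0, 0, 0.05], [0, 0, 0.13], [0, 0, 0.22], [0, 0, 0.3], [0, 0, 0.3]], delta_rot=[[0, 0, 0], [0, 0, 0], [0, 0, 0], [0, 0, 0], [0, 0, 0]], claw=[1, 1, 1, 1, 1])

```text
t: 3.02
eef_pos: [387.2, -263.7, 90.8]
tcp_rot: [3.139, 0.004, 1.828]
ft_force: [0.7, -1.4, -2.8]
opening: 0.544
grip_force: 30.0
```

Request:
arm_command(delta_pos=[[0.08, 0.03, 0], [0.2, 0.08, 0], [0.32, 0.13, 0], [0.44, 0.18, 0], [0.54, 0.226, 0]], delta_rot=[[0, 0, 0], [0, 0, 0], [0, 0, 0], [0, 0, 0], [0, 0, 0]], claw=[1, 1, 1, 1, 1])

```text
t: 3.43
eef_pos: [522.8, -205.5, 87.0]
tcp_rot: [-3.141, -0.001, 1.828]
ft_force: [0.6, -0.8, -2.9]
opening: 0.549
grip_force: 30.0
```

Request:
arm_command(delta_pos=[[0.12, 0.05, 0], [0.24, 0.1, 0], [0.36, 0.15, 0], [0.48, 0.2, 0], [0.54, 0.226, 0]], delta_rot=[[0, 0, 0], [0, 0, 0], [0, 0, 0], [0, 0, 0], [0, 0, 0]], claw=[1, 1, 1, 1, 1])

```text
t: 3.85
eef_pos: [658.7, -148.2, 86.4]
tcp_rot: [-3.142, -0.0, 1.83]
ft_force: [-0.3, 0.3, -2.6]
opening: 0.546
grip_force: 30.0
```

Request:
arm_command(delta_pos=[[0, 0, 0], [0, 0, 0], [0, 0, -0.05], [0, 0, -0.1], [0, 0, -0.1]], delta_rot=[[0, 0, 0], [0, 0, 0], [0, 0, 0], [0, 0, 0], [0, 0, 0]], claw=[1, 1, 1, 1, 1])

```text
t: 4.27
eef_pos: [654.2, -150.1, 59.7]
tcp_rot: [-3.137, -0.003, 1.827]
ft_force: [-0.7, 0.2, -2.4]
opening: 0.549
grip_force: 30.0
```

```bash
cat >> h.py <<'E'
def show(name,n,x0,y0,w,h,s):
    im=read_camera(n);cv2.imwrite(f"raw_{name}.png",im[:,:,::-1])
    cv2.imwrite(f"pics/{name}.png",cv2.resize(im[y0:y0+h,x0:x0+w,::-1],None,fx=s,fy=s,interpolation=cv2.INTER_CUBIC))
E
python3 -c "
from h import *
s=state();print(s['eef_pos'].round(1),s['opening'],s['ft_force'].round(1))
show('p52','scene',180,160,160,150,4)"
```

```text
[ 654.2 -150.1   59.7] 0.5492135320545639 [-0.7  0.2 -2.4]
```

View pics/p52.png

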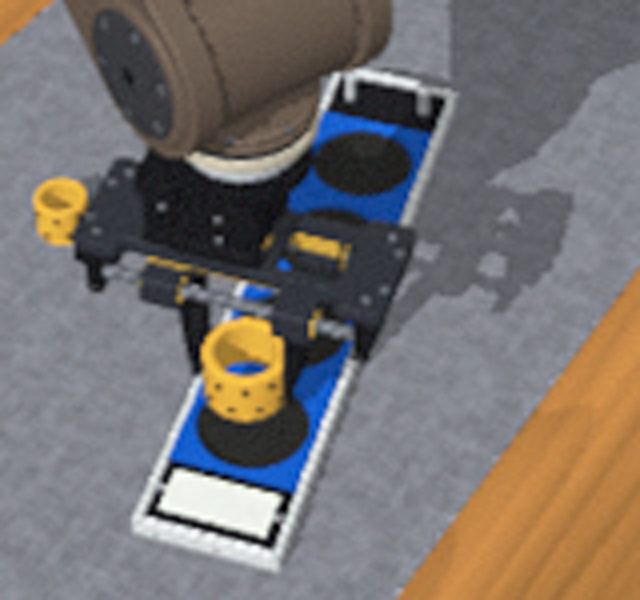

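The bronze 52 is held upright above the pocket by the card (pocket at (250,430)). Next I lower it in two stages.

Request:
arm_command(delta_pos=[[0, 0, -0.04], [0, 0, -0.08], [0, 0, -0.12], [0, 0, -0.145], [0, 0, -0.145]], delta_rot=[[0, 0, 0], [0, 0, 0], [0, 0, 0], [0, 0, 0], [0, 0, 0]], claw=[1, 1, 1, 1, 1])

```text
t: 4.73
eef_pos: [655.6, -149.8, 24.9]
tcp_rot: [-3.139, -0.001, 1.828]
ft_force: [0.3, 0.5, -3.7]
opening: 0.548
grip_force: 30.0
```

Request:
arm_command(delta_pos=[[0, 0, -0.004], [0, 0, -0.008], [0, 0, -0.012], [0, 0, -0.014], [0, 0, -0.014]], delta_rot=[[0, 0, 0], [0, 0, 0], [0, 0, 0], [0, 0, 0], [0, 0, 0]], claw=[1, 1, 1, 1, 1])

```text
t: 5.15
eef_pos: [656.4, -150.0, 23.6]
tcp_rot: [3.141, 0.0, 1.828]
ft_force: [-0.1, -0.2, -2.8]
opening: 0.55
grip_force: 30.0
```

Request:
arm_command(delta_pos=[[0, 0, -0.002], [0, 0, -0.004], [0, 0, -0.005], [0, 0, -0.005], [0, 0, -0.005]], delta_rot=[[0, 0, 0], [0, 0, 0], [0, 0, 0], [0, 0, 0], [0, 0, 0]], claw=[1, 1, 1, 1, 1])

```text
t: 5.57
eef_pos: [656.5, -150.0, 22.6]
tcp_rot: [3.141, 0.0, 1.828]
ft_force: [-1.9, 0.3, 3.7]
opening: 0.549
grip_force: 30.0
```

Request:
arm_command(delta_pos=[[0, 0, 0], [0, 0, 0], [0, 0, 0], [0, 0, 0], [0, 0, 0]], delta_rot=[[0, 0, 0], [0, 0, 0], [0, 0, 0], [0, 0, 0], [0, 0, 0]], claw=[0.42, 0.38, 0.3, 0.1, 0])

```text
t: 5.98
eef_pos: [656.4, -150.0, 22.1]
tcp_rot: [3.142, 0.0, 1.828]
ft_force: [-0.1, -0.8, 0.6]
opening: 0.775
grip_force: 0.0
```

Request:
arm_command(delta_pos=[[0, 0, 0], [0, 0, 0.04], [0, 0, 0.14], [0, 0, 0.24], [0, 0, 0.34]], delta_rot=[[0, 0, 0], [0, 0, 0], [0, 0, 0], [0, 0, 0], [0, 0, 0]], claw=[0, 0, 0, 0, 0])

```text
t: 6.4
eef_pos: [656.3, -149.9, 108.7]
tcp_rot: [-3.142, -0.0, 1.828]
ft_force: [-0.4, 0.4, -0.1]
opening: 0.997
grip_force: 0.0
```

Request:
arm_command(delta_pos=[[-0.1, 0.036, 0], [-0.22, 0.08, 0], [-0.34, 0.125, 0], [-0.46, 0.17, 0], [-0.58, 0.213, 0]], delta_rot=[[0, 0, 0], [0, 0, 0], [0, 0, 0], [0, 0, 0], [0, 0, 0]], claw=[0, 0, 0, 0, 0])

```text
t: 6.82
eef_pos: [510.0, -96.2, 107.9]
tcp_rot: [3.141, 0.0, 1.828]
ft_force: [1.1, -0.4, -0.1]
opening: 0.999
grip_force: 0.0
```

Request:
arm_command(delta_pos=[[-0.12, 0.044, 0], [-0.22, 0.08, 0], [-0.258, 0.095, 0], [-0.258, 0.095, 0], [-0.258, 0.095, 0]], delta_rot=[[0, 0, 0], [0, 0, 0], [0, 0, 0], [0, 0, 0], [0, 0, 0]], claw=[0, 0, 0, 0, 0])

```text
t: 7.23
eef_pos: [448.2, -73.4, 107.9]
tcp_rot: [3.14, 0.001, 1.828]
ft_force: [1.0, -0.4, 0.6]
opening: 1.001
grip_force: 0.0
```

```bash
python3 -c "
from h import *
s=state();print(s['eef_pos'].round(1),s['opening'],s['ft_force'].round(1))
show('p52b','scene',120,140,200,150,4)"
```

```text
[448.2 -73.4 107.9] 1.0007867267528012 [ 1.  -0.4  0.6]
```

View pics/p52b.png

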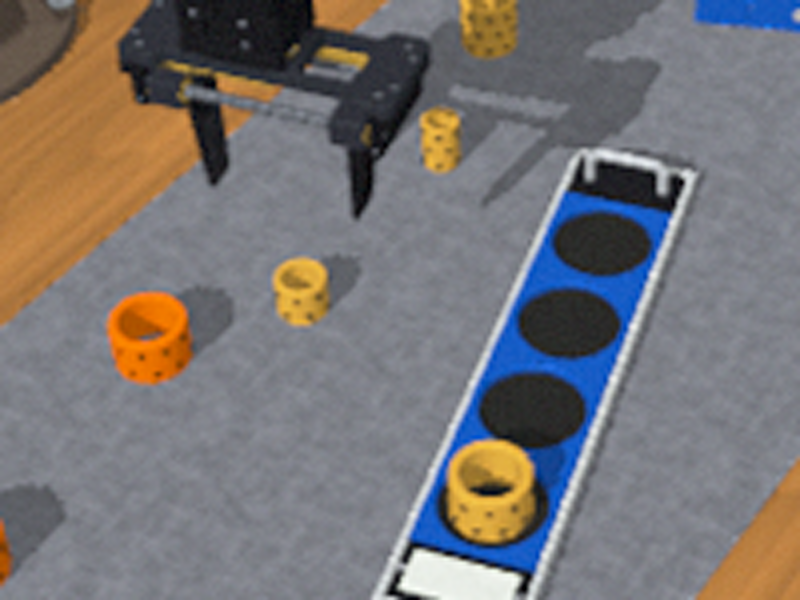

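The bronze 52 stands in the card-end pocket, centred at (492,495). The gripper is above the 36 (302,290).

Request:
arm_command(delta_pos=[[0, 0, -0.1], [0, 0, -0.2], [0, 0, -0.3], [0, 0, -0.36], [0, 0, -0.385]], delta_rot=[[0, 0, 0], [0, 0, 0], [0, 0, 0], [0, 0, 0], [0, 0, 0]], claw=[0, 0, 0, 0, 0])

```text
t: 7.7
eef_pos: [447.5, -73.3, 8.7]
tcp_rot: [-3.14, -0.001, 1.828]
ft_force: [-0.4, -0.0, -0.2]
opening: 1.001
grip_force: 0.0
```

Request:
arm_command(delta_pos=[[0, 0, 0], [0, 0, 0], [0, 0, 0], [0, 0, 0], [0, 0, 0]], delta_rot=[[0, 0, 0], [0, 0, 0], [0, 0, 0], [0, 0, 0], [0, 0, 0]], claw=[0.2, 0.3, 0.4, 0.5, 0.6])

```text
t: 8.12
eef_pos: [447.4, -73.1, 11.7]
tcp_rot: [3.14, 0.001, 1.828]
ft_force: [0.4, -0.1, -0.1]
opening: 0.71
grip_force: 0.0
```

Request:
arm_command(delta_pos=[[0, 0, 0], [0, 0, 0], [0, 0, 0], [0, 0, 0], [0, 0, 0]], delta_rot=[[0, 0, 0], [0, 0, 0], [0, 0, 0], [0, 0, 0], [0, 0, 0]], claw=[0.7, 0.8, 1, 1, 1])

```text
t: 8.53
eef_pos: [447.0, -73.0, 11.0]
tcp_rot: [3.141, 0.0, 1.828]
ft_force: [-0.2, 0.5, 3.3]
opening: 0.38
grip_force: 30.0
```

Request:
arm_command(delta_pos=[[0, 0, 0], [0, 0, 0], [0, 0, 0], [0, 0, 0], [0, 0, 0]], delta_rot=[[0, 0, 0], [0, 0, 0], [0, 0, 0], [0, 0, 0], [0, 0, 0]], claw=[1, 1, 1, 1, 1])

```text
t: 8.95
eef_pos: [447.0, -73.0, 11.0]
tcp_rot: [3.141, 0.0, 1.828]
ft_force: [0.9, 0.5, 3.9]
opening: 0.377
grip_force: 30.0
```

Request:
arm_command(delta_pos=[[0, 0, 0.05], [0, 0, 0.13], [0, 0, 0.22], [0, 0, 0.3], [0, 0, 0.3]], delta_rot=[[0, 0, 0], [0, 0, 0], [0, 0, 0], [0, 0, 0], [0, 0, 0]], claw=[1, 1, 1, 1, 1])

```text
t: 9.37
eef_pos: [447.8, -73.2, 88.4]
tcp_rot: [3.138, 0.002, 1.828]
ft_force: [0.6, -0.5, -0.7]
opening: 0.376
grip_force: 30.0
```

Request:
arm_command(delta_pos=[[0.1, 0.046, 0], [0.24, 0.111, 0], [0.38, 0.176, 0], [0.52, 0.24, 0], [0.66, 0.305, 0]], delta_rot=[[0, 0, 0], [0, 0, 0], [0, 0, 0], [0, 0, 0], [0, 0, 0]], claw=[1, 1, 1, 1, 1])

```text
t: 9.78
eef_pos: [612.9, 4.3, 84.6]
tcp_rot: [-3.14, -0.0, 1.828]
ft_force: [0.7, -0.6, -1.3]
opening: 0.379
grip_force: 30.0
```

Request:
arm_command(delta_pos=[[0, 0, 0], [0, 0, -0.04], [0, 0, -0.12], [0, 0, -0.2], [0, 0, -0.22]], delta_rot=[[0, 0, 0], [0, 0, 0], [0, 0, 0], [0, 0, 0], [0, 0, 0]], claw=[1, 1, 1, 1, 1])

```text
t: 10.2
eef_pos: [609.0, 3.0, 26.8]
tcp_rot: [-3.136, -0.002, 1.828]
ft_force: [0.2, -0.1, -0.9]
opening: 0.376
grip_force: 30.0
```

Request:
arm_command(delta_pos=[[0, 0, -0.01], [0, 0, -0.02], [0, 0, -0.028], [0, 0, -0.032], [0, 0, -0.034]], delta_rot=[[0, 0, 0], [0, 0, 0], [0, 0, 0], [0, 0, 0], [0, 0, 0]], claw=[1, 1, 1, 1, 1])

```text
t: 10.62
eef_pos: [612.1, 3.2, 22.9]
tcp_rot: [3.141, 0.0, 1.828]
ft_force: [0.3, -1.2, -0.5]
opening: 0.38
grip_force: 30.0
```

Request:
arm_command(delta_pos=[[0, 0, -0.004], [0, 0, -0.006], [0, 0, -0.008], [0, 0, -0.009], [0, 0, -0.009]], delta_rot=[[0, 0, 0], [0, 0, 0], [0, 0, 0], [0, 0, 0], [0, 0, 0]], claw=[1, 1, 1, 1, 1])

```text
t: 11.03
eef_pos: [611.9, 3.3, 20.2]
tcp_rot: [3.141, 0.0, 1.828]
ft_force: [-0.5, 0.2, -0.8]
opening: 0.38
grip_force: 30.0
```

Request:
arm_command(delta_pos=[[0, 0, -0.001], [0, 0, -0.002], [0, 0, -0.003], [0, 0, -0.003], [0, 0, -0.003]], delta_rot=[[0, 0, 0], [0, 0, 0], [0, 0, 0], [0, 0, 0], [0, 0, 0]], claw=[1, 1, 1, 1, 1])

```text
t: 11.45
eef_pos: [611.9, 3.3, 20.0]
tcp_rot: [3.141, 0.0, 1.828]
ft_force: [-2.3, 0.4, 6.3]
opening: 0.385
grip_force: 30.0
```

Request:
arm_command(delta_pos=[[0, 0, 0], [0, 0, 0], [0, 0, 0], [0, 0, 0], [0, 0, 0]], delta_rot=[[0, 0, 0], [0, 0, 0], [0, 0, 0], [0, 0, 0], [0, 0, 0]], claw=[0.59, 0.54, 0.44, 0.3, 0.15])

```text
t: 11.87
eef_pos: [611.9, 3.3, 19.3]
tcp_rot: [3.142, -0.0, 1.828]
ft_force: [-0.1, 0.6, -0.3]
opening: 0.614
grip_force: 0.0
```

Request:
arm_command(delta_pos=[[0, 0, 0], [0, 0, 0.04], [0, 0, 0.14], [0, 0, 0.25], [0, 0, 0.35]], delta_rot=[[0, 0, 0], [0, 0, 0], [0, 0, 0], [0, 0, 0], [0, 0, 0]], claw=[0, 0, 0, 0, 0])

```text
t: 12.28
eef_pos: [611.8, 3.3, 108.8]
tcp_rot: [3.141, 0.0, 1.828]
ft_force: [-1.0, -0.9, 0.9]
opening: 0.959
grip_force: 0.0
```

Request:
arm_command(delta_pos=[[-0.1, 0.056, 0], [-0.23, 0.127, 0], [-0.36, 0.2, 0], [-0.48, 0.266, 0], [-0.6, 0.333, 0]], delta_rot=[[0, 0, 0], [0, 0, 0], [0, 0, 0], [0, 0, 0], [0, 0, 0]], claw=[0, 0, 0, 0, 0])

```text
t: 12.7
eef_pos: [460.4, 87.0, 107.7]
tcp_rot: [3.141, 0.0, 1.828]
ft_force: [1.1, 0.5, -0.1]
opening: 1.0
grip_force: 0.0
```

Request:
arm_command(delta_pos=[[-0.06, 0.033, 0], [-0.094, 0.052, 0], [-0.094, 0.052, 0], [-0.094, 0.052, 0], [-0.094, 0.052, 0]], delta_rot=[[0, 0, 0], [0, 0, 0], [0, 0, 0], [0, 0, 0], [0, 0, 0]], claw=[0, 0, 0, 0, 0])

```text
t: 13.12
eef_pos: [439.8, 99.2, 107.1]
tcp_rot: [3.14, 0.0, 1.828]
ft_force: [-0.3, 0.5, -0.2]
opening: 1.003
grip_force: 0.0
```

```bash
python3 -c "
from h import *
s=state();print(s['eef_pos'].round(1),s['opening'],s['ft_force'].round(1))
show('p36b','scene',180,120,160,150,4)"
```

```text
[439.8  99.2 107.1] 1.0026625694711853 [-0.3  0.5 -0.2]
```

View pics/p36b.png

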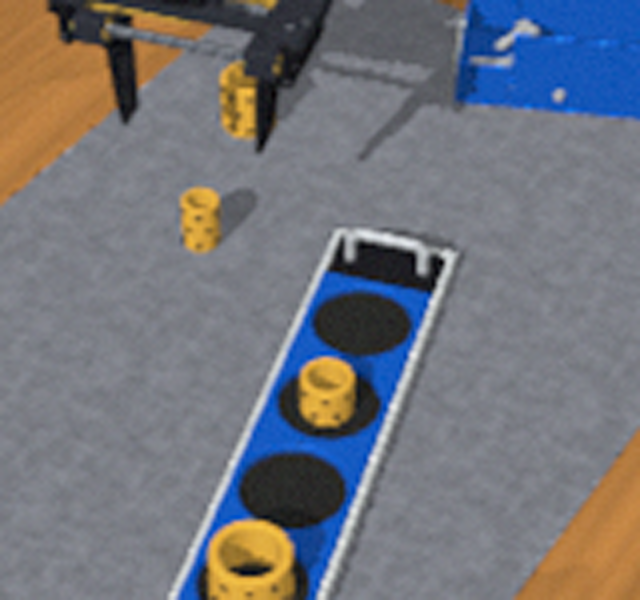

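The 36 stands in the third pocket at (326,395). I'll check its centring with the top camera.

```bash
python3 -c "
from h import *
im=read_camera('top')
cv2.imwrite('pics/top2.png',cv2.resize(im[90:260,140:430,::-1],None,fx=2.75,fy=2.75,interpolation=cv2.INTER_CUBIC))
for (c,r),a in rings(im):
  print(np.round(c,1),round(r,1),ray('top',*c,46).round(1),ray('top',*c,41).round(1),a)
"
```

```text
[135.  25.] 11.0 [907.7 312. ] [910.  313.7] 23
[273.  64.] 14.0 [816.7 -21. ] [818.5 -21.2] 32
[23.  67.5] 19.0 [800.8 579.9] [802.6 583.2] 106
[115.   71.5] 35.0 [793.9 356.8] [795.6 358.7] 150
[224.5  70. ] 44.5 [800.8  94.2] [802.5  94.7] 372
[335.5  74. ] 41.5 [ 794.5 -169.4] [ 796.2 -170.4] 219
[472.   73.5] 25.0 [ 799.7 -489.5] [ 801.5 -492.4] 165
[326.7 132.3] 10.6 [ 655.2 -150.2] [ 656.1 -151.1] 134
[261.5 150.5] 7.1 [609.5   2.7] [610.2   2.6] 63
[ 49.5 202.5] 9.5 [477.5 502.9] [477.4 505.7] 22
[475.  218.5] 7.0 [ 459.1 -495.2] [ 459.  -498.1] 27
[413.  235.1] 10.7 [ 417.8 -352.5] [ 417.4 -354.6] 133
[330.4 243.8] 10.6 [ 393.8 -161.6] [ 393.2 -162.6] 130
[ 16.5 294. ] 16.5 [261.1 572.8] [259.8 576. ] 103
[271.  293.5] 20.0 [276.  -25.2] [274.8 -25.4] 54
[ 98. 299.] 30.0 [253.9 379.3] [252.6 381.4] 133
[252.9 300. ] 12.1 [260.1  16.5] [258.8  16.5] 130
[333.5 305. ] 43.5 [ 253.  -170.2] [ 251.6 -171.2] 212
[476.5 306. ] 22.5 [ 258.4 -497.8] [ 257.1 -500.7] 145
[417.  305.5] 8.0 [ 256.3 -362. ] [ 255.  -364.2] 36
```

View pics/top2.png

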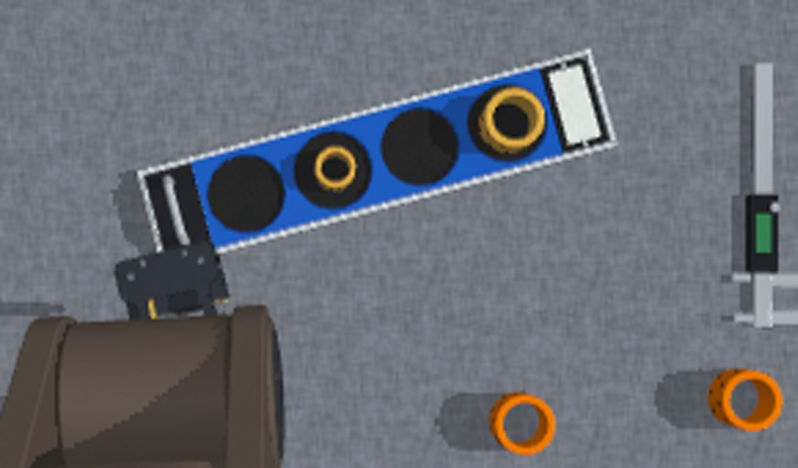

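Both placed bushings are within 2 mm of their pocket centres, the 52 at (512,119) and the 36 at (335,168). Next is the 28.

Request:
arm_command(delta_pos=[[0, 0, -0.1], [0, 0, -0.2], [0, 0, -0.3], [0, 0, -0.36], [0, 0, -0.376]], delta_rot=[[0, 0, 0], [0, 0, 0], [0, 0, 0], [0, 0, 0], [0, 0, 0]], claw=[0, 0, 0, 0, 0])

```text
t: 13.63
eef_pos: [438.1, 99.0, 10.6]
tcp_rot: [-3.138, -0.001, 1.827]
ft_force: [-0.4, 0.0, 0.1]
opening: 0.999
grip_force: 0.0
```

Request:
arm_command(delta_pos=[[0, 0, 0], [0, 0, 0], [0, 0, 0], [0, 0, 0], [0, 0, 0]], delta_rot=[[0, 0, 0], [0, 0, 0], [0, 0, 0], [0, 0, 0], [0, 0, 0]], claw=[0.2, 0.3, 0.4, 0.5, 0.6])

```text
t: 14.05
eef_pos: [438.8, 99.5, 13.7]
tcp_rot: [3.14, 0.0, 1.828]
ft_force: [-0.9, -0.6, 0.3]
opening: 0.701
grip_force: 0.0
```

Request:
arm_command(delta_pos=[[0, 0, 0], [0, 0, 0], [0, 0, 0], [0, 0, 0], [0, 0, 0]], delta_rot=[[0, 0, 0], [0, 0, 0], [0, 0, 0], [0, 0, 0], [0, 0, 0]], claw=[0.66, 0.72, 0.8, 1, 1])

```text
t: 14.47
eef_pos: [438.4, 99.5, 12.9]
tcp_rot: [3.141, 0.0, 1.828]
ft_force: [1.1, 0.3, -0.6]
opening: 0.351
grip_force: 0.0
```

Request:
arm_command(delta_pos=[[0, 0, 0], [0, 0, 0], [0, 0, 0], [0, 0, 0], [0, 0, 0]], delta_rot=[[0, 0, 0], [0, 0, 0], [0, 0, 0], [0, 0, 0], [0, 0, 0]], claw=[1, 1, 1, 1, 1])

```text
t: 14.88
eef_pos: [438.5, 99.5, 12.9]
tcp_rot: [3.141, 0.0, 1.828]
ft_force: [1.4, -0.4, 0.0]
opening: 0.29
grip_force: 30.0
```

Request:
arm_command(delta_pos=[[0, 0, 0.05], [0, 0, 0.13], [0, 0, 0.22], [0, 0, 0.32], [0, 0, 0.32]], delta_rot=[[0, 0, 0], [0, 0, 0], [0, 0, 0], [0, 0, 0], [0, 0, 0]], claw=[1, 1, 1, 1, 1])

```text
t: 15.3
eef_pos: [439.6, 99.7, 96.1]
tcp_rot: [3.137, 0.001, 1.828]
ft_force: [0.5, 1.1, -0.8]
opening: 0.292
grip_force: 30.0
```

Request:
arm_command(delta_pos=[[0.1, -0.013, 0], [0.23, -0.03, 0], [0.36, -0.046, 0], [0.49, -0.063, 0], [0.604, -0.078, 0]], delta_rot=[[0, 0, 0], [0, 0, 0], [0, 0, 0], [0, 0, 0], [0, 0, 0]], claw=[1, 1, 1, 1, 1])

```text
t: 15.72
eef_pos: [591.0, 79.7, 92.2]
tcp_rot: [-3.141, -0.0, 1.828]
ft_force: [-0.2, -0.6, -1.3]
opening: 0.291
grip_force: 30.0
```

Request:
arm_command(delta_pos=[[0, 0, 0], [0, 0, -0.04], [0, 0, -0.13], [0, 0, -0.22], [0, 0, -0.24]], delta_rot=[[0, 0, 0], [0, 0, 0], [0, 0, 0], [0, 0, 0], [0, 0, 0]], claw=[1, 1, 1, 1, 1])

```text
t: 16.13
eef_pos: [586.5, 80.1, 29.0]
tcp_rot: [-3.136, -0.001, 1.828]
ft_force: [-0.2, 0.0, -1.3]
opening: 0.291
grip_force: 30.0
```

Request:
arm_command(delta_pos=[[0, 0, -0.01], [0, 0, -0.02], [0, 0, -0.028], [0, 0, -0.033], [0, 0, -0.035]], delta_rot=[[0, 0, 0], [0, 0, 0], [0, 0, 0], [0, 0, 0], [0, 0, 0]], claw=[1, 1, 1, 1, 1])

```text
t: 16.55
eef_pos: [589.6, 80.1, 24.7]
tcp_rot: [3.141, 0.0, 1.828]
ft_force: [0.2, -0.2, -1.1]
opening: 0.29
grip_force: 30.0
```

Request:
arm_command(delta_pos=[[0, 0, -0.004], [0, 0, -0.006], [0, 0, -0.008], [0, 0, -0.009], [0, 0, -0.009]], delta_rot=[[0, 0, 0], [0, 0, 0], [0, 0, 0], [0, 0, 0], [0, 0, 0]], claw=[1, 1, 1, 1, 1])

```text
t: 16.97
eef_pos: [589.4, 80.0, 22.0]
tcp_rot: [3.141, 0.0, 1.828]
ft_force: [0.8, 0.1, -0.5]
opening: 0.294
grip_force: 30.0
```

Request:
arm_command(delta_pos=[[0, 0, -0.001], [0, 0, -0.002], [0, 0, -0.002], [0, 0, -0.002], [0, 0, -0.002]], delta_rot=[[0, 0, 0], [0, 0, 0], [0, 0, 0], [0, 0, 0], [0, 0, 0]], claw=[1, 1, 1, 1, 1])

```text
t: 17.38
eef_pos: [589.5, 80.0, 21.9]
tcp_rot: [3.141, 0.0, 1.828]
ft_force: [-0.4, -0.7, 6.0]
opening: 0.293
grip_force: 30.0
```

Request:
arm_command(delta_pos=[[0, 0, 0], [0, 0, 0], [0, 0, 0], [0, 0, 0], [0, 0, 0]], delta_rot=[[0, 0, 0], [0, 0, 0], [0, 0, 0], [0, 0, 0], [0, 0, 0]], claw=[0.68, 0.63, 0.54, 0.4, 0.25])

```text
t: 17.8
eef_pos: [589.4, 80.0, 21.3]
tcp_rot: [-3.142, -0.0, 1.828]
ft_force: [-0.3, -0.3, 0.9]
opening: 0.522
grip_force: 0.0
```

Request:
arm_command(delta_pos=[[0, 0, 0], [0, 0, 0.04], [0, 0, 0.14], [0, 0, 0.25], [0, 0, 0.36]], delta_rot=[[0, 0, 0], [0, 0, 0], [0, 0, 0], [0, 0, 0], [0, 0, 0]], claw=[0.2, 0.2, 0.1, 0, 0])

```text
t: 18.22
eef_pos: [589.1, 80.0, 112.9]
tcp_rot: [-3.141, -0.0, 1.828]
ft_force: [1.1, 0.2, 0.2]
opening: 0.876
grip_force: 0.0
```

Request:
arm_command(delta_pos=[[-0.08, 0.061, 0], [-0.18, 0.138, 0], [-0.29, 0.222, 0], [-0.4, 0.306, 0], [-0.5, 0.383, 0]], delta_rot=[[0, 0, 0], [0, 0, 0], [0, 0, 0], [0, 0, 0], [0, 0, 0]], claw=[0, 0, 0, 0, 0])

```text
t: 18.63
eef_pos: [462.8, 176.5, 112.2]
tcp_rot: [3.141, -0.0, 1.828]
ft_force: [-0.0, -0.1, 0.7]
opening: 1.002
grip_force: 0.0
```

Request:
arm_command(delta_pos=[[-0.1, 0.077, 0], [-0.2, 0.153, 0], [-0.28, 0.215, 0], [-0.307, 0.235, 0], [-0.307, 0.235, 0]], delta_rot=[[0, 0, 0], [0, 0, 0], [0, 0, 0], [0, 0, 0], [0, 0, 0]], claw=[0, 0, 0, 0, 0])

```text
t: 19.05
eef_pos: [386.7, 235.4, 112.1]
tcp_rot: [3.141, -0.0, 1.831]
ft_force: [-0.4, 0.5, -0.1]
opening: 0.999
grip_force: 0.0
```

```bash
python3 -c "
from h import *
s=state();print(s['eef_pos'].round(1),s['opening'],s['ft_force'].round(1),s['joints'].round(2))
show('p28b','scene',180,100,160,150,4)"
```

```text
[386.7 235.4 112.1] 0.9989521208000232 [-0.4  0.5 -0.1] [ 0.4   0.41  2.08 -0.    0.66  0.14]
```

View pics/p28b.png

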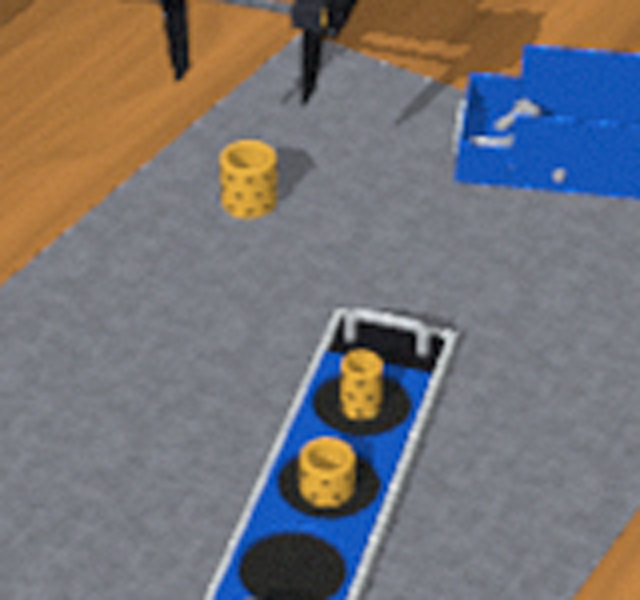

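The 28 stands in the handle-end pocket (361,385) and the gripper is above the 44 (248,180).

Request:
arm_command(delta_pos=[[0, 0, -0.1], [0, 0, -0.2], [0, 0, -0.3], [0, 0, -0.36], [0, 0, -0.382]], delta_rot=[[0, 0, 0], [0, 0, 0], [0, 0, 0], [0, 0, 0], [0, 0, 0]], claw=[0, 0, 0, 0, 0])

```text
t: 19.52
eef_pos: [388.3, 233.5, 14.0]
tcp_rot: [-3.139, 0.0, 1.827]
ft_force: [0.4, 0.0, -0.1]
opening: 0.998
grip_force: 0.0
```

Request:
arm_command(delta_pos=[[0, 0, 0], [0, 0, 0], [0, 0, 0], [0, 0, 0], [0, 0, 0]], delta_rot=[[0, 0, 0], [0, 0, 0], [0, 0, 0], [0, 0, 0], [0, 0, 0]], claw=[0.2, 0.3, 0.4, 0.45, 0.5])

```text
t: 19.93
eef_pos: [388.1, 234.6, 16.7]
tcp_rot: [3.14, -0.0, 1.828]
ft_force: [-0.7, -0.4, 0.4]
opening: 0.705
grip_force: 0.0
```

Request:
arm_command(delta_pos=[[0, 0, 0], [0, 0, 0], [0, 0, 0], [0, 0, 0], [0, 0, 0]], delta_rot=[[0, 0, 0], [0, 0, 0], [0, 0, 0], [0, 0, 0], [0, 0, 0]], claw=[0.55, 0.65, 0.8, 1, 1])

```text
t: 20.35
eef_pos: [387.8, 234.6, 16.1]
tcp_rot: [3.141, -0.0, 1.829]
ft_force: [-0.2, -0.6, 4.0]
opening: 0.454
grip_force: 30.0
```

Request:
arm_command(delta_pos=[[0, 0, 0], [0, 0, 0], [0, 0, 0], [0, 0, 0], [0, 0, 0]], delta_rot=[[0, 0, 0], [0, 0, 0], [0, 0, 0], [0, 0, 0], [0, 0, 0]], claw=[1, 1, 1, 1, 1])

```text
t: 20.77
eef_pos: [387.8, 234.6, 16.1]
tcp_rot: [3.141, -0.0, 1.828]
ft_force: [0.2, 0.4, 4.9]
opening: 0.457
grip_force: 30.0
```

Request:
arm_command(delta_pos=[[0, 0, 0.05], [0, 0, 0.14], [0, 0, 0.25], [0, 0, 0.36], [0, 0, 0.44]], delta_rot=[[0, 0, 0], [0, 0, 0], [0, 0, 0], [0, 0, 0], [0, 0, 0]], claw=[1, 1, 1, 1, 1])

```text
t: 21.18
eef_pos: [387.4, 234.4, 127.5]
tcp_rot: [3.142, 0.0, 1.828]
ft_force: [0.7, 0.2, -3.8]
opening: 0.456
grip_force: 30.0
```

Request:
arm_command(delta_pos=[[0.05, -0.0625, 0], [0.12, -0.15, 0], [0.2, -0.25, 0], [0.28, -0.35, 0], [0.36, -0.45, 0]], delta_rot=[[0, 0, 0], [0, 0, 0], [0, 0, 0], [0, 0, 0], [0, 0, 0]], claw=[1, 1, 1, 1, 1])

```text
t: 21.6
eef_pos: [477.9, 120.8, 125.6]
tcp_rot: [-3.141, -0.0, 1.829]
ft_force: [-1.0, 1.2, -2.8]
opening: 0.456
grip_force: 30.0
```

Request:
arm_command(delta_pos=[[0.08, -0.1, 0], [0.16, -0.2, 0], [0.24, -0.3, 0], [0.32, -0.4, 0], [0.4, -0.5, 0]], delta_rot=[[0, 0, 0], [0, 0, 0], [0, 0, 0], [0, 0, 0], [0, 0, 0]], claw=[1, 1, 1, 1, 1])

```text
t: 22.02
eef_pos: [577.9, -4.4, 125.2]
tcp_rot: [-3.14, -0.001, 1.828]
ft_force: [0.5, -0.0, -2.8]
opening: 0.457
grip_force: 30.0
```

Request:
arm_command(delta_pos=[[0.08, -0.1, 0], [0.15, -0.19, 0], [0.2, -0.25, 0], [0.226, -0.282, 0], [0.226, -0.282, 0]], delta_rot=[[0, 0, 0], [0, 0, 0], [0, 0, 0], [0, 0, 0], [0, 0, 0]], claw=[1, 1, 1, 1, 1])

```text
t: 22.43
eef_pos: [634.5, -74.8, 124.9]
tcp_rot: [-3.141, -0.0, 1.827]
ft_force: [-0.3, 1.0, -3.0]
opening: 0.457
grip_force: 30.0
```

Request:
arm_command(delta_pos=[[0, 0, -0.04], [0, 0, -0.1], [0, 0, -0.18], [0, 0, -0.24], [0, 0, -0.26]], delta_rot=[[0, 0, 0], [0, 0, 0], [0, 0, 0], [0, 0, 0], [0, 0, 0]], claw=[1, 1, 1, 1, 1])

```text
t: 22.85
eef_pos: [632.0, -71.7, 58.1]
tcp_rot: [-3.138, -0.002, 1.83]
ft_force: [0.3, 0.5, -2.8]
opening: 0.456
grip_force: 30.0
```

Request:
arm_command(delta_pos=[[0, 0, -0.03], [0, 0, -0.06], [0, 0, -0.09], [0, 0, -0.112], [0, 0, -0.112]], delta_rot=[[0, 0, 0], [0, 0, 0], [0, 0, 0], [0, 0, 0], [0, 0, 0]], claw=[1, 1, 1, 1, 1])

```text
t: 23.27
eef_pos: [633.7, -73.3, 31.9]
tcp_rot: [-3.141, -0.001, 1.828]
ft_force: [-0.8, -0.9, -2.8]
opening: 0.455
grip_force: 30.0
```

Request:
arm_command(delta_pos=[[0, 0, -0.006], [0, 0, -0.012], [0, 0, -0.018], [0, 0, -0.024], [0, 0, -0.024]], delta_rot=[[0, 0, 0], [0, 0, 0], [0, 0, 0], [0, 0, 0], [0, 0, 0]], claw=[1, 1, 1, 1, 1])

```text
t: 23.68
eef_pos: [634.1, -73.5, 26.8]
tcp_rot: [3.142, -0.0, 1.828]
ft_force: [0.7, 0.4, -3.7]
opening: 0.46
grip_force: 30.0
```

Request:
arm_command(delta_pos=[[0, 0, -0.003], [0, 0, -0.005], [0, 0, -0.008], [0, 0, -0.008], [0, 0, -0.008]], delta_rot=[[0, 0, 0], [0, 0, 0], [0, 0, 0], [0, 0, 0], [0, 0, 0]], claw=[1, 1, 1, 1, 1])

```text
t: 24.1
eef_pos: [634.2, -73.5, 25.1]
tcp_rot: [3.141, 0.0, 1.828]
ft_force: [0.1, 0.2, 0.4]
opening: 0.452
grip_force: 30.0
```

Request:
arm_command(delta_pos=[[0, 0, -0.001], [0, 0, -0.002], [0, 0, -0.002], [0, 0, -0.002], [0, 0, -0.002]], delta_rot=[[0, 0, 0], [0, 0, 0], [0, 0, 0], [0, 0, 0], [0, 0, 0]], claw=[1, 1, 1, 1, 1])

```text
t: 24.52
eef_pos: [634.2, -73.5, 25.1]
tcp_rot: [3.141, 0.0, 1.828]
ft_force: [-3.4, 0.0, 5.7]
opening: 0.455
grip_force: 30.0
```

Contact. Release, rise, and back away for a check.

Request:
arm_command(delta_pos=[[0, 0, 0], [0, 0, 0], [0, 0, 0], [0, 0, 0], [0, 0, 0]], delta_rot=[[0, 0, 0], [0, 0, 0], [0, 0, 0], [0, 0, 0], [0, 0, 0]], claw=[0.51, 0.46, 0.36, 0.2, 0.1])

```text
t: 24.93
eef_pos: [634.2, -73.5, 24.3]
tcp_rot: [3.141, -0.0, 1.828]
ft_force: [0.2, 0.2, -1.2]
opening: 0.695
grip_force: 0.0
```

Request:
arm_command(delta_pos=[[0, 0, 0], [0, 0, 0.04], [0, 0, 0.14], [0, 0, 0.25], [0, 0, 0.38]], delta_rot=[[0, 0, 0], [0, 0, 0], [0, 0, 0], [0, 0, 0], [0, 0, 0]], claw=[0.1, 0, 0, 0, 0])

```text
t: 25.35
eef_pos: [633.6, -73.4, 120.2]
tcp_rot: [-3.14, -0.001, 1.828]
ft_force: [0.9, -0.7, -0.2]
opening: 0.989
grip_force: 0.0
```

Request:
arm_command(delta_pos=[[-0.1, 0, 0.03], [-0.22, 0, 0.06], [-0.36, 0, 0.09], [-0.5, 0, 0.12], [-0.62, 0, 0.12]], delta_rot=[[0, 0, 0], [0, 0, 0], [0, 0, 0], [0, 0, 0], [0, 0, 0]], claw=[0, 0, 0, 0, 0])

```text
t: 25.77
eef_pos: [477.5, -73.3, 151.1]
tcp_rot: [3.14, 0.001, 1.828]
ft_force: [1.1, -0.2, 0.7]
opening: 1.003
grip_force: 0.0
```

Request:
arm_command(delta_pos=[[0, 0, 0], [0, 0, 0], [0, 0, 0], [0, 0, 0], [0, 0, 0]], delta_rot=[[0, 0, 0], [0, 0, 0], [0, 0, 0], [0, 0, 0], [0, 0, 0]], claw=[0, 0, 0, 0, 0])

```text
t: 26.18
eef_pos: [479.9, -73.5, 149.3]
tcp_rot: [3.141, 0.0, 1.829]
ft_force: [-0.0, 0.1, 0.4]
opening: 1.002
grip_force: 0.0
```

```bash
python3 -c "
from h import *
im=read_camera('top');a=im[90:200,180:380,::-1];b=read_camera('scene')[130:330,180:340,::-1]
cv2.imwrite('pics/end.png',np.hstack([cv2.resize(a,(500,275),interpolation=2),cv2.resize(b,(220,275),interpolation=2)]))
for (c,r),s in rings(im):
  if 590>c[0]>180 and 100<c[1]<200 and r<20: print(np.round(c,1),round(r,1),[ray('top',*c,z).round(1) for z in(46,56,41,51)])
print(state()['t'],state()['eef_pos'])"
```

```text
[326.7 132.3] 10.6 [array([ 655.2, -150.2]), array([ 653.3, -148.4]), array([ 656.1, -151.1]), array([ 654.2, -149.3])]
[294.  140.5] 9.0 [array([634.4, -73.5]), array([632.8, -72.5]), array([635.3, -74. ]), array([633.6, -73. ])]
[261.5 150.5] 7.1 [array([609.5,   2.7]), array([608.1,   2.8]), array([610.2,   2.6]), array([608.8,   2.8])]
[228.5 159. ] 5.9 [array([588.1,  80.2]), array([587. ,  79.5]), array([588.6,  80.6]), array([587.5,  79.8])]
26.2833 [479.57244374 -73.46282776 149.1376034 ]
```

View pics/end.png

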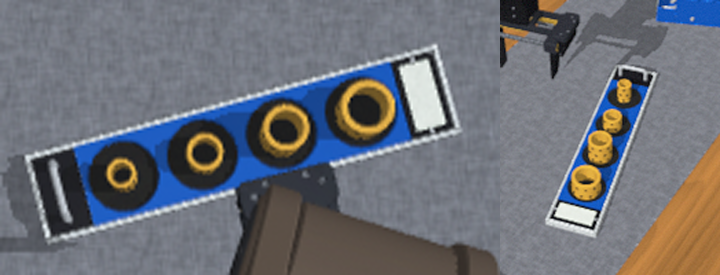

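All four stand upright and centred to about 2 mm. From the card end they run 52 (365,107), 44 (285,128), 36 (205,152) and 28 (122,174), and the robot is clear of them.

```bash
python3 -c "
from cell import *
print(job_done())"
```

```text
the job is handed in; nothing more can be done
None
```

The job is handed in: the four bronze bushings stand in the tray pockets, 52, 44, 36 and 28 mm from the card holder to the grab handle, each within about 2 mm of its pocket centre, and the robot never touched the bolt bin.

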